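# Line up the reagent bottles by size

## Robot

A 7-joint arm with a two-finger parallel gripper is mounted at the origin on the work surface. World frame = base frame: x ahead of the robot, y to its left, z up, the work surface at z = 0. Lengths are in m, angles in rad, forces in N, time in s.
With the tool pointing down it reaches from about 0.425 to 0.95 m from the base axis. Payload 4.7 kg.
Tool frame: the origin (TCP) lies on the centre line of the jaws, within the pads' length; the fingertips stand arm.tcp_to_tips ahead of it and the grasp point (between the pads) lies 6 mm ahead of it (arm.tcp_to_tips is the distance from the TCP to the fingertips, in m); z points along the fingers, y is the line along which they close (so a half turn about z gives the same grasp; the last joint's range is limited). The gripper opens to 85 mm and grips with 20 to 120 N. Pads are 22 mm wide; open, the fingers measure 114 mm over their backs; the gripper's body (76 mm by 85 mm) begins 54 mm behind the grasp point. The pads swing forward as they close: fully open they stand 13 mm farther back than shut.
Start: joints at [-1.267, 0.469, -0.049, 1.532, 0.024, 1.141, -0.082], TCP at [0.22, 0.638, 0.256] pointing down, gripper open.
Joint ranges: [-2.59, 2.59], [-0.33, 1.99], [-1.39, 1.29], [0.1, 2.45], [-1.04, 4.18], [0.21, 1.99], [-2.66, 2.66]. Speed limits (rad/s): [2.57, 2.57, 3.14, 3.14, 3.14, 3.14, 3.14].

## Interface

Orientations are given as a unit quaternion [x, y, z, w].
In Python, from station import arm, eoat, planner, eyes, sensors gives the robot as it stands. The module is installed in compiled form; this text tells all that it offers. Calls block until the motion is done:
- arm.move_ptp(position, orientation): joint-space move of the TCP to a pose.
- arm.move_linear(position, vel=0.15, frame=None, max_force=None): straight line of the TCP; frame=None keeps the orientation; vel is the mean speed in m/s. With max_force (N) it stops when the force on the tool has changed by that much, and returns True; else False.
- arm.set_joints(angles): joint-space move.
- eoat.ungrasp() and eoat.clamp(grasp_force=None): open the fingers fully, or close them until they stop; grasp_force is the grip in N (None keeps the last).
- arm.sleep(seconds).
- planner.solve_ik(position, orientation): joint angles nearest the present ones, or None.
- eyes.get_image(name): name is "side" or "top" or "wrist"; returns a dict with "pixels" (400x640x3 uint8, red, green, blue), "depth" (400x640 float32, m along the optical axis (not along the pixel's ray), 0 where there is no reading), "fov_y" (degrees; the focal length in pixels is half the picture's height over the tangent of half this angle, whatever the lens; pixels are square), "cx", "cy" (the principal point, pixels), "dist" ([k1, k2, p1, p2, k3] as OpenCV has them; the pictures are not rectified), "R" (3x3) and "t" (3): a world point X has camera coordinates R X + t. Camera axes: x right, y down, z forward; pixel columns grow to the right and rows downward; lengths in m; the calibration is good to about 2 mm. A picture is of the moment at which its call begins.
A pose or a line that the arm cannot do raises arm.IKError and nothing moves.
- arm.job_done(): hands the job in; it is judged then, once.
Readings, each from a call of its own:
- sensors.get_clock(): time.
- sensors.get_joint_positions(): joint angles.
- sensors.get_joint_velocities(): joint speeds.
- sensors.get_joint_torque(): joint torques, N m.
- sensors.get_position(): TCP position.
- sensors.get_eef_rot(): TCP orientation.
- sensors.get_contact_force(): force on the tool from outside, world axes, zero at the start.
- sensors.get_torque(): the same for the moment, N m.
- sensors.get_finger_gap(): opening from 0.0 (shut) to 1.0 (fully open).
- sensors.get_grip_force(): force on a finger pad.
Only numpy, scipy, OpenCV 4.12 (cv2) and the standard library are available. Lean on these libraries where they do the work, as an engineer would, in place of code of your own. Each camera call takes 0.05 s, during which the arm holds its last target. There are 200 camera calls.

## Task

Set the four amber bottles on the wooden stand in order of size, one upright in the middle of each round rubber mark, with the smallest next to the squat round white reference jar and each following bottle larger, so that the largest is farthest from the jar. Leave the reference jar where it stands, and do not tip any bottle over on the way.

Things in the scene. Friction and masses are not known exactly. Their poses are not given: they have to be found in the camera images.
- bottle_b: smallest of four upright amber bottles with paper label and white cap: 52 mm tall; straight round body 30 mm in diameter up to 36 mm, then shoulder and 21 mm cap. Loose, 35 to 280 g. Origin at the centre of its underside, z up. Starts on the bench, in any order, in a row before the stand with the other bottles and three bystanders (at most 62 mm high); neighbours at least 95 mm apart, centre to centre
- bottle_d: second smallest of four upright amber bottles with paper label and white cap: 70 mm tall; straight round body 36 mm in diameter up to 50 mm, then shoulder and 25 mm cap. Loose, 35 to 280 g. Origin at the centre of its underside, z up. Starts on the bench, in any order, in a row before the stand with the other bottles and three bystanders (at most 62 mm high); neighbours at least 95 mm apart, centre to centre
- bottle_c: second largest of four upright amber bottles with paper label and white cap: 88 mm tall; straight round body 42 mm in diameter up to 63 mm, then shoulder and 29 mm cap. Loose, 35 to 280 g. Origin at the centre of its underside, z up. Starts on the bench, in any order, in a row before the stand with the other bottles and three bystanders (at most 62 mm high); neighbours at least 95 mm apart, centre to centre
- bottle_a: largest of four upright amber bottles with paper label and white cap: 101 mm tall; straight round body 48 mm in diameter up to 76 mm, then shoulder and 34 mm cap. Loose, 35 to 280 g. Origin at the centre of its underside, z up. Starts on the bench, in any order, in a row before the stand with the other bottles and three bystanders (at most 62 mm high); neighbours at least 95 mm apart, centre to centre
- mark_1: round black rubber pad, 54 mm in diameter, white dot in the middle: number 1 of four, 85 mm apart, counted from the -y end of a fixed wooden stand 470 mm long, 84 mm wide, that lies at a random place and angle. Origin at the centre of its level upper face, 24 mm above the bench, 2 mm above the wood; x across the stand, y along it towards mark_4, z up
- mark_2: round black rubber pad, 54 mm in diameter, white dot in the middle: number 2 of four, 85 mm apart, counted from the -y end of a fixed wooden stand 470 mm long, 84 mm wide, that lies at a random place and angle. Origin at the centre of its level upper face, 24 mm above the bench, 2 mm above the wood; x across the stand, y along it towards mark_4, z up
- mark_3: round black rubber pad, 54 mm in diameter, white dot in the middle: number 3 of four, 85 mm apart, counted from the -y end of a fixed wooden stand 470 mm long, 84 mm wide, that lies at a random place and angle. Origin at the centre of its level upper face, 24 mm above the bench, 2 mm above the wood; x across the stand, y along it towards mark_4, z up
- mark_4: round black rubber pad, 54 mm in diameter, white dot in the middle: number 4 of four, 85 mm apart, counted from the -y end of a fixed wooden stand 470 mm long, 84 mm wide, that lies at a random place and angle. Origin at the centre of its level upper face, 24 mm above the bench, 2 mm above the wood; x across the stand, y along it towards mark_4, z up
- reference_jar: squat round white jar, 50 mm in diameter, 40 mm tall, on the wood at one end of the stand, 77 mm beyond the last mark (beside mark_1 or mark_4: it varies). A square tip box with a black lid, 48 mm wide, 36 mm high, stands likewise at the other end. Loose, 250 g. Origin at the centre of its underside
Things that resemble listed ones, but are neither listed nor needed, are in the scene too. Leave any green look-alike of the bottle_c alone.

How it is judged:
By the outcome, as a careful person would: the job done as asked, in the order asked, and still so for the second after the job is handed in, with the robot touching nothing.
It also fails if it takes over 106 s, if anything falls off the work surface, if the arm or the gripper's body presses on something with over 40 N, if the wrist force passes 120 N, or if a joint passes its speed limit or range.

## Working session

There is one attempt and no reset: what is moved stays moved. The work goes in short steps, each a Python script; the robot and the scene stay as the last script left them, time stands still between calls to the robot, and variables do not carry over. Pictures are saved under pics/ and viewed, at most 14 in all, crops included, and the job is handed in when it is done.

```bash
mkdir -p pics; cat > h.py <<'E'
import numpy as np, cv2, pickle
from station import arm, eoat, planner, eyes, sensors
def snap(cam,name):
    im=eyes.get_image(cam); pickle.dump(im,open(f'pics/{name}.pkl','wb'))
    cv2.imwrite(f'pics/{name}.png',im['pixels'][:,:,::-1]); return im
def load(n): return pickle.load(open(f'pics/{n}.pkl','rb'))
def KD(im):
    f=200/np.tan(np.radians(im['fov_y'])/2)
    return np.array([[f,0,im['cx']],[0,f,im['cy']],[0,0,1.]]),np.array(im['dist'],float)
def ray(im,u,v,z):
    "world point of pixel at height z"
    K,D=KD(im); p=cv2.undistortPoints(np.array([[[u,v]]],float),K,D)[0,0]
    R=np.array(im['R']);t=np.array(im['t']); d=R.T@np.array([p[0],p[1],1]); c=-R.T@t
    return c+d*(z-c[2])/d[2]
def dep(im,u,v):
    K,D=KD(im); p=cv2.undistortPoints(np.array([[[u,v]]],float),K,D)[0,0]
    z=im['depth'][int(v),int(u)]; return np.array(im['R']).T@(np.array([p[0],p[1],1])*z-np.array(im['t']))
E
python3 - <<'E'
from h import *
for c in ['top','side','wrist']:
    im=snap(c,c+'0'); print(c,im['fov_y'],-np.array(im['R']).T@np.array(im['t']),im['dist'])
print(sensors.get_clock(),arm.tcp_to_tips,sensors.get_eef_rot())
E
```

```text
top 45.71858618020811 [0.4318576  0.03372506 1.3221803 ] [-0.11302595  0.          0.          0.          0.        ]
side 51.04553991610509 [ 0.21941068 -0.6736762   0.78902774] [-0.04286288  0.          0.          0.          0.        ]
wrist 63.902497874146555 [0.1482973  0.6633121  0.37258755] [-0.06358499  0.          0.          0.          0.        ]
0.15 0.025 [ 1.65615576e-01  9.86190106e-01 -7.38766089e-04 -9.63381725e-05]
```

View pics/top0.png

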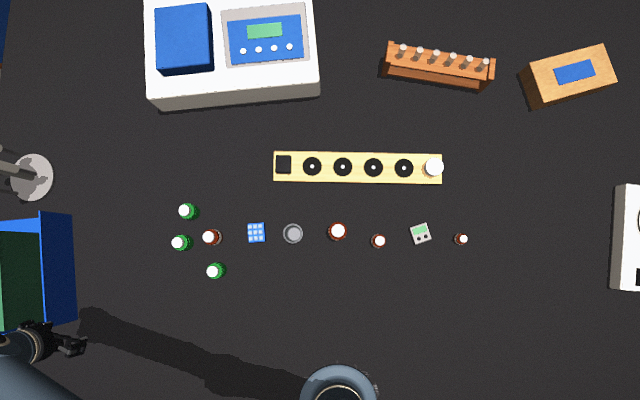

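View pics/side0.png

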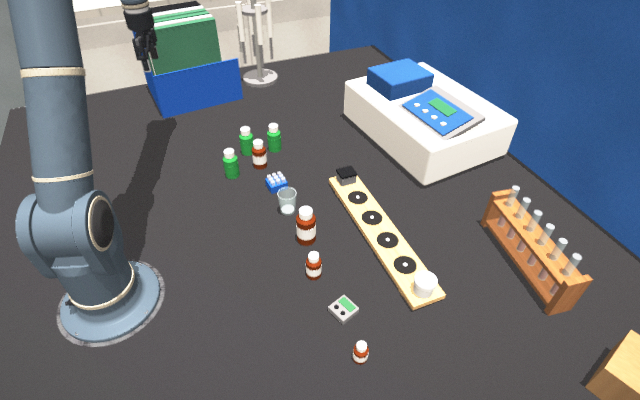

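Top view: the amber bottles are at (211,237), (338,231), (379,241) and (461,239). The green look-alikes are at (187,211), (180,242) and (214,271). The jar is at (434,167), and the mark dots are at about (312,166), (343,167), (374,167) and (404,168). I'll check the choice in one close crop.

```bash
python3 - <<'E'
from h import *
im=load('top0'); p=im['pixels'][140:290,160:480,::-1]
cv2.imwrite('pics/crop0.png',cv2.resize(p,(800,375),interpolation=cv2.INTER_CUBIC))
for n,u,v,z in [('x1',211,237,.088),('x2',338,231,.101),('x3',379,241,.07),('x4',461,239,.052),('jar',434,167,.062),('box',283,164,.058),('m',312,166,.024),('m',343,167,.024),('m',374,167,.024),('m',404,168,.024),('g',187,211,.088),('g',180,242,.088),('g',214,271,.088),('blue',256,232,.03),('beaker',293,234,.06),('meter',420,233,.02)]:
    print(n,dep(im,u,v).round(4),ray(im,u,v,z).round(4))
E
```

```text
x1 [0.4485 0.3365 0.087 ] [0.4485 0.3362 0.088 ]
x2 [0.4672 0.0045 0.0955] [0.4671 0.0046 0.101 ]
x3 [ 0.4424 -0.1046  0.0688] [ 0.4424 -0.1045  0.07  ]
x4 [ 0.4491 -0.328   0.0538] [ 0.4491 -0.3285  0.052 ]
jar [ 0.6421 -0.2541  0.0644] [ 0.6425 -0.2546  0.062 ]
box [0.6481 0.1534 0.0552] [0.6476 0.1531 0.058 ]
m [0.6487 0.0759 0.022 ] [0.6483 0.0758 0.024 ]
m [ 0.6464 -0.01    0.0227] [ 0.6462 -0.01    0.024 ]
m [ 0.647  -0.0958  0.0243] [ 0.647  -0.0958  0.024 ]
m [ 0.6453 -0.1794  0.023 ] [ 0.6451 -0.1793  0.024 ]
g [0.5161 0.4026 0.0871] [0.5161 0.4023 0.088 ]
g [0.4343 0.419  0.0868] [0.4343 0.4186 0.088 ]
g [0.3598 0.3273 0.0839] [0.3601 0.3263 0.088 ]
blue [0.4641 0.2255 0.037 ] [0.4643 0.2266 0.03  ]
beaker [0.4604 0.1271 0.0046] [0.4592 0.1232 0.06  ]
meter [ 0.4655 -0.2236  0.0184] [ 0.4655 -0.2232  0.02  ]
```

View pics/crop0.png

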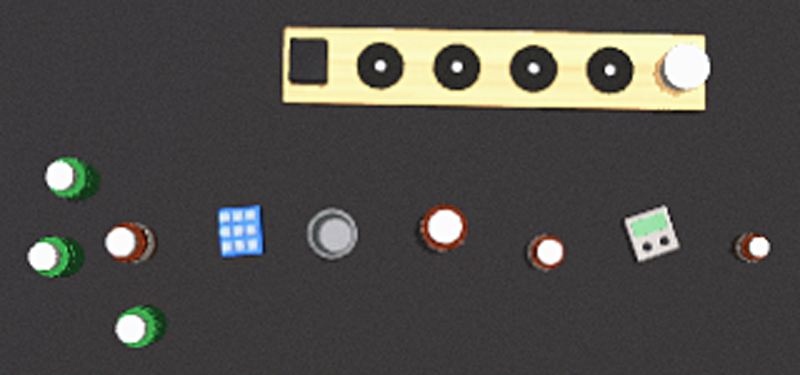

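The choice is clear:
- c is the amber bottle at (211,237), ringed by three greens.
- a is at (338,231), d at (379,241) and b at (461,239).
- The jar is at the -y end, so the order from it is b, d, c, a.

Next I'll take wrist looks over the stand and b.

```bash
cat >> h.py <<'E'
def q(phi):
    a=np.radians((phi+90)/2); return [np.cos(a),np.sin(a),0,0]
def proj(im,X):
    K,D=KD(im); R=np.array(im['R'],float)
    return cv2.projectPoints(np.array([X],float),cv2.Rodrigues(R)[0],np.array(im['t'],float),K,D)[0][0,0]
def white(im,X,rad=30,thr=150):
    "centroid of the white blob nearest the projection of X -> world at height X[2]"
    p=im['pixels'].astype(int); m=((p.min(2)>thr)&(p.max(2)-p.min(2)<50)).astype(np.uint8)
    n,l,s,c=cv2.connectedComponentsWithStats(m); e=proj(im,X)
    k=[i for i in range(1,n) if s[i,4]>=8]; i=min(k,key=lambda i:np.hypot(*(c[i]-e)))
    return ray(im,*c[i],X[2]),c[i],e,s[i]
E
python3 - <<'E'
from h import *
arm.move_ptp([.62,-.09,.38],q(0)); im=snap('wrist','w1')
for y,x in [(.0758,.648),(-.01,.6465),(-.0958,.6465),(-.1793,.645)]: print(*[np.round(a,4) for a in white(im,[x,y,.024])])
arm.move_ptp([.449,-.335,.22],q(0)); im=snap('wrist','w2')
print(*[np.round(a,4) for a in white(im,[.449,-.333,.052])]); print(sensors.get_clock(), sensors.get_joint_positions())
a=np.hstack([load('w1')['pixels'],load('w2')['pixels']])[:,:,::-1]; cv2.imwrite('pics/w12.png',cv2.resize(a,(800,250)))
E
```

```text
[0.6512 0.0768 0.024 ] [340.8462  37.6346] [338.476   38.3788] [337  34   8   8  52]
[ 0.6503 -0.0083  0.024 ] [339.     102.6087] [336.3149 103.8234] [336  99   7   8  46]
[ 0.6493 -0.0933  0.024 ] [337.2   162.075] [335.2649 163.7643] [334 159   7   7  40]
[ 0.6489 -0.1786  0.024 ] [335.8235 216.2941] [333.3134 216.7229] [333 214   7   6  34]
[ 0.4529 -0.3343  0.052 ] [319.7956 191.7762] [315.6144 190.3551] [309 180  23  24 411]
4.4833 [-0.05494402  0.39786546  0.80793892  1.88386928 -0.33997585  1.00090957
  0.90353671]
```

View pics/w12.png

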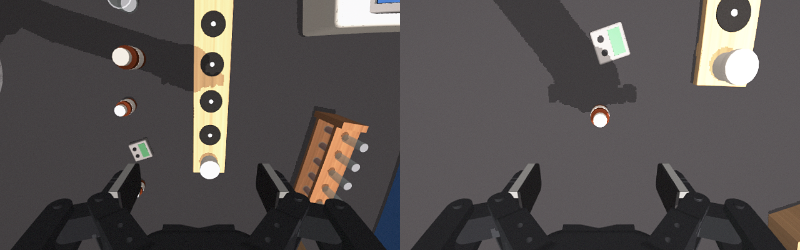

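The wrist view shows all four mark dots in column ~338 (rows 38, 103, 162, 216) and b's cap at (320,192). It sits about 3 mm off the top camera's positions. Looking again with the tool turned half round should cancel the wrist camera's mounting bias.

```bash
python3 - <<'E'
from h import *
im0=load('w1')
P=[(.6512,.0768),(.6503,-.0083),(.6493,-.0933),(.6489,-.1786)]
arm.move_ptp([.449,-.335,.22],q(180)); im=snap('wrist','w4')
print(*[np.round(a,4) for a in white(im,[.449,-.333,.052])])
arm.move_ptp([.62,-.02,.38],q(180)); im=snap('wrist','w3')
for x,y in P: print(*[np.round(a,4) for a in white(im,[x-.005,y,.024])])
print(sensors.get_clock(), sensors.get_joint_positions())
E
```

```text
[ 0.4529 -0.3343  0.052 ] [321.0413 191.4587] [316.7969 190.1138] [311 180  22  24 412]
[0.6513 0.0767 0.024 ] [296.6562 220.4062] [299.8899 220.4805] [294 218   7   6  32]
[ 0.6506 -0.0083  0.024 ] [295.9487 166.7179] [299.52   166.7162] [293 164   7   7  39]
[ 0.6492 -0.0934  0.024 ] [295.7826 107.4783] [299.2579 107.521 ] [293 104   7   8  46]
[ 0.6489 -0.1782  0.024 ] [294.9592  43.    ] [298.6194  42.6636] [292  39   7   9  49]
6.6417 [ 0.75831404  0.58843424 -1.27065066  1.45365703  0.56003793  1.5071113
  2.64292594]
```

Both orientations agree, so the wrist camera is unbiased. Next: pick and place b, with a look before releasing d onwards.

```bash
cat >> h.py <<'E'
M={'b':(.6488,-.1784),'d':(.6494,-.0934),'c':(.6503,-.0083),'a':(.6512,.0767)}
H=dict(b=.052,d=.070,c=.088,a=.101); G=dict(b=.025,d=.032,c=.045,a=.056)
def look(k,xy,phi=0,tag='p'):
    arm.move_ptp([*xy,.23],q(phi)); im=snap('wrist',f'{tag}_{k}')
    r=white(im,[*xy,H[k]]); print(k,[np.round(a,4) for a in r]); return r[0][:2]
def pick(k,xy,phi=0):
    z=G[k]+.006
    arm.move_linear([*xy,.23],vel=.2)
    print('hit',arm.move_linear([*xy,z],vel=.12,max_force=8))
    eoat.clamp(40); print('gap',sensors.get_finger_gap(),'grip',sensors.get_grip_force())
    arm.move_linear([*xy,.23],vel=.15); print('gap',sensors.get_finger_gap(),sensors.get_contact_force())
def place(k,phi=0):
    x,y=M[k]; z=G[k]+.006+.024
    arm.move_ptp([x,y,.23],q(phi)); arm.move_linear([x,y,z+.006],vel=.12)
    print('touch',arm.move_linear([x,y,z-.002],vel=.02,max_force=4),sensors.get_position()-[x,y,z])
    eoat.ungrasp(); arm.move_linear([x,y,.23],vel=.15); print('t',sensors.get_clock())
E
python3 - <<'E'
from h import *
xy=look('b',(.4529,-.3343)); pick('b',xy); place('b')
print(sensors.get_joint_positions())
arm.move_linear([M['b'][0],M['b'][1]-.06,.23],vel=.2)
im=snap('wrist','b_done'); print([np.round(a,4) for a in white(im,[*M['b'],.076])])
E
```

```text
b [array([ 0.4529, -0.3343,  0.052 ]), array([316.6692, 190.4784]), array([316.658 , 190.4973]), array([306, 179,  22,  24, 393], dtype=int32)]
hit False
gap 0.34183435369024245 grip 39.4153493642807
gap 0.33980047751945064 [-0.69875184  1.15623019 -0.10929316]
touch True [ 3.52157754e-04 -3.91520040e-05  3.07185809e-04]
t 17.25
[-0.10320007  0.51277206  0.45156104  1.59064885 -0.24274488  1.09725594
  0.40996746]
[array([ 0.6489, -0.1792,  0.076 ]), array([318.7445, 126.1026]), array([318.6692, 125.0636]), array([307, 114,  25,  25, 497], dtype=int32)]
```

View pics/b_done.png

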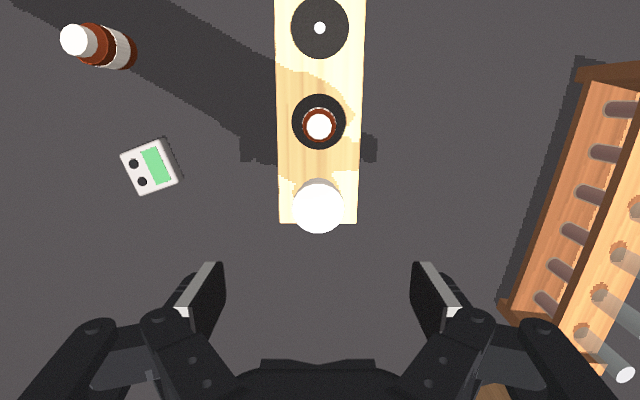

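b stands upright and centred on the mark at (319,126), within 1 mm. d is next.

```bash
python3 - <<'E'
from h import *
xy=look('d',(.446,-.108)); pick('d',xy); place('d')
xy=look('c',(.449,.343),-35)
im=snap('wrist','c_pre')
E
```

```text
d [array([ 0.4467, -0.1057,  0.07  ]), array([316.1986, 191.2988]), array([315.4411, 193.7821]), array([303, 178,  27,  27, 569], dtype=int32)]
hit False
gap 0.4065133551994025 grip 39.68567669391632
gap 0.4125916070295665 [ 0.21358664  0.69218323 -0.93423214]
touch True [ 4.11040785e-04 -2.32059017e-05  4.09387561e-04]
t 27.2083
c [array([0.4533, 0.3464, 0.088 ]), array([318.3713, 193.1202]), array([316.5117, 199.1507]), array([302, 174,  34,  37, 940], dtype=int32)]
```

View pics/c_pre.png

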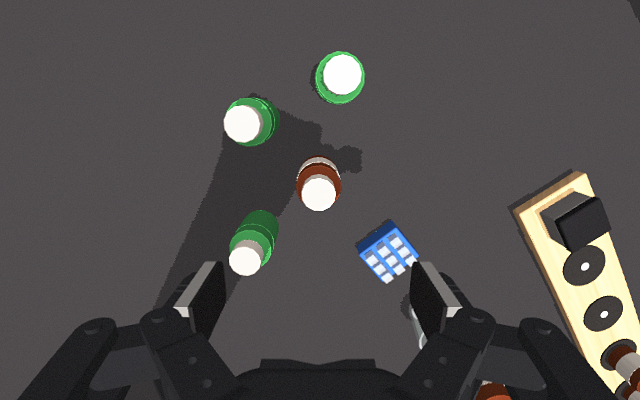

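The wrist view shows c's cap at (318,193), with greens at the left and top at (244,125), (342,75) and (246,258). The closing line (left–right in the image) passes between them, so I'll pick it.

```bash
python3 - <<'E'
from h import *
r=white(load('c_pre'),[.4533,.3464,.088]); xy=r[0][:2]
pick('c',xy,-35); place('c')
xy=look('a',(.471,.005)); snap('top','top_mid')
pick('a',xy); place('a')
arm.move_linear([.62,-.09,.38],vel=.2); im=snap('wrist','fin'); snap('side','fin_side')
for k in M: print(k,np.round(white(im,[*M[k],.024+H[k]])[0][:2]-M[k],4))
print(sensors.get_clock())
cv2.imwrite('pics/fin2.png',cv2.resize(np.hstack([im['pixels'],load('fin_side')['pixels']])[:,:,::-1],(800,250),interpolation=cv2.INTER_AREA))
E
```

```text
hit False
gap 0.4823270263735263 grip 40.46947538852692
gap 0.4802020421098102 [-1.64543019 -0.91410359 -1.21401091]
touch True [4.31664787e-04 4.51512498e-05 4.86383493e-04]
t 37.7167
a [array([0.4717, 0.0063, 0.101 ]), array([316.8107, 203.0695]), array([315.9625, 204.5614]), array([ 297,  184,   41,   39, 1252], dtype=int32)]
hit False
gap 0.5511269735380285 grip 40.74921011924744
gap 0.5554151017828068 [-0.46910849  0.30324907 -1.87745274]
touch True [0.00044648 0.00011656 0.00058346]
t 46.1083
b [ 0.     -0.0008]
d [-0.0002  0.0001]
c [ 0.0001 -0.0012]
a [-0.0001 -0.0008]
47.4917
```

View pics/fin2.png

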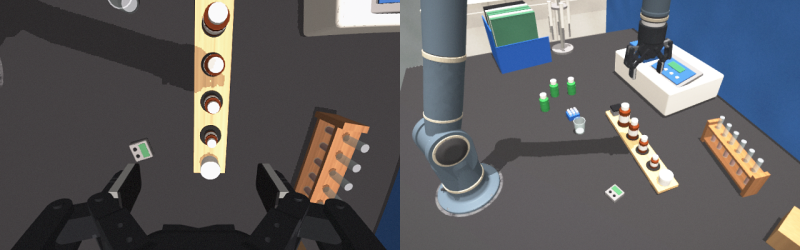

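All four bottles stand upright in order on their marks, within about 1 mm. The jar and the greens are untouched, and the gripper is clear.

```bash
python3 -c "
from h import *
print(arm.job_done())"
```

```text
the job is handed in; nothing more can be done
None
```

I handed the job in at about 47 s on the robot clock: all four amber bottles stand upright on their marks, smallest (b) next to the jar, then d, c and a, each within about 1.2 mm of centre; the jar and the green look-alikes were left alone.

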